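# Open the blue cooling-water valve to its green mark

### The arm

A 7-joint arm with a two-finger parallel gripper is mounted at the origin on the work surface. World frame = base frame: x ahead of the robot, y to its left, z up, the work surface at z = 0. Lengths are in m, angles in rad, forces in N, time in s.
With the tool pointing down it reaches from about 0.4 to 0.875 m from the base axis. Payload 19.3 kg.
Tool frame: the origin (TCP) lies at the very end of the fingers, on their centre line; the grasp point (between the pads) lies 19 mm behind it; z points along the fingers, y is the direction in which the jaws open and shut (so a half turn about z gives the same grasp; the last joint's range is limited). The gripper opens to 85 mm and grips with 20 to 120 N. Pads are 22 mm wide; open, the fingers measure 114 mm over their backs; the gripper's body (76 mm by 85 mm) begins 54 mm behind the grasp point. The pads swing forward as they close: fully open they stand 13 mm farther back than shut.
Start: joints at [-1.343, 0.521, -0.036, 1.599, 0.021, 1.021, -0.113], TCP at [0.183, 0.597, 0.231] pointing down, gripper open.
Joint ranges: [-2.91, 2.91], [-0.3, 2.13], [-1.5, 1.42], [0.17, 2.43], [-1.26, 4.41], [0.16, 1.93], [-2.52, 2.52]. Speed limits (rad/s): [1.89, 1.89, 2.39, 2.39, 3.01, 3.01, 3.01].

### API

Orientations are given as [roll, pitch, yaw] about the fixed x, y, z axes, in that order (R = Rz(yaw) Ry(pitch) Rx(roll)).
In Python, from workcell import bot, grab_frame, calibration, workorder gives the robot as it stands.
- The arm moves only by the tool move_arm, never from a script. Its arguments are lists of equal length, an entry for each row: "jaw": the closure in counts, from 0 (fully open) to 255 (shut); "dp": the shift along the tool's x, y, z in units of 800 mm (1.0 is 800 mm), a list of three; "rotation": the turn, a rotation vector about the tool's x, y, z in units of pi rad (1.0 is pi rad), a list of three. In form: {"jaw": [jaw, ...], "dp": [[dx, dy, dz], ...], "rotation": [[rx, ry, rz], ...]}. A call has 1 to 10 rows; each row shifts and turns the commanded pose from where the row before left it, along the tool's axes as they then stand; what a row does not reach is not made up. A row lasts 1/8 s, in which the tool goes at most 62.5 mm and 10.7 degrees, less where a joint would pass 70% of its speed; a pose out of reach is approached as far as the arm can. A call with a number of a shift or a turn outside -1 to 1 is refused whole. A call with a gripper value outside its range is refused whole. The fingers move at their own pace and stop on an object; "squeeze" is the grip in N (left out, the last holds). Time passes only in rows, so rows that do not move let the fingers close. It gives the time, the measured TCP pose, the force and the opening at its end, in the units of the state.
- bot.observe(): the state, without advancing time (a new reading comes with each control period).
- grab_frame(name): name is "side" or "top" or "wrist"; returns the picture (384x512x3 uint8, blue, green, red); there is no depth.
- calibration(name): a dict with "camera_matrix" (3x3 intrinsics, pixels), "T" (4x4, takes a point from camera to world coordinates). Camera axes: x right, y down, z forward; pixel columns grow to the right and rows downward; lengths in m; the calibration is good to about 2 mm. A picture is of the moment at which its call begins: read the wrist's pose just before it. calibration takes no time and is no camera call; for the wrist camera it gives the pose at the moment of the call.
- workorder.job_done(): hands the job in, once; it reports no verdict.
The state is a dict: "clock": time; "qpos": joint angles; "qd": joint speeds; "joint_efforts": joint torques, N m; "position": TCP position; "tool_rot": TCP orientation; "force": force on the tool from outside, world axes, zero at the start; "moment": the same for the moment, N m; "grip_width": finger opening in m.
Only numpy, scipy, OpenCV 4.12 (cv2) and the standard library are available. Lean on these libraries where they do the work, as an engineer would, in place of code of your own. Each camera call takes 0.05 s, during which the arm holds its last target. There are 200 camera calls.

### The job

Open the valve with the blue handwheel: crank its wheel counter-clockwise (seen from above) until the black pointer on the stem stands at the green mark on its white dial, without running past it. The wheel has slack on the stem, so it turns idle at first; only what the pointer does counts. Leave the red wheel as it is, and let go of the handle at the end.

Things in the scene. Friction and masses are not known exactly. Their poses are not given: they have to be found in the camera images.
- blue_valve: Fixed valve with a blue handwheel (112 mm wide, top 126 mm high) over a black pointer (86 mm long, top 100 mm high) and a white dial (196 mm wide, top 92 mm high); foot 150 x 130 mm, pipe stubs along y, 216 mm over all. Origin: on the bench, on the vertical axis of stem and wheel; z up. The dial's green mark (26 x 18 mm, 84 mm from the axis) lies 2.09 rad counter-clockwise from its x axis.
- blue_stem (a joint): Pointer (stem) angle, counter-clockwise from blue_valve's x axis. Starts at 0 to 0.5; green mark at 2.09, stop at 2.8. Stays where left (0.22 N m friction, 4.5 N at the handle). The wheel first turns idle counter-clockwise by 0.4 to 0.9 rad (unknown), then takes the stem along one to one; turned back it idles 0.95 rad before the stem follows.
- blue_handle (a point): Black upright crank handle on the blue wheel: 21 mm in diameter, from 132 to 178 mm above the bench, free to spin on its pin, its axis 50 mm from the wheel's. Nothing else of the valve rises above 128 mm. The point is on its axis, 162 mm above the bench, where to grip. It runs round a level circle of 50 mm radius about blue_valve's axis.
- red_handle (a point): The same crank handle on the red handwheel of the neighbouring, otherwise equal valve (bystander, to be left alone); point on its axis 162 mm above the bench.
Mind the look-alikes: they are no part of the job. What is shaped like the blue_valve but turquoise is not meant.

How it is judged:
On the way:
1. the slack is taken up and the blue valve's stem has begun to turn (pointer past 0.6 rad) (value of joint blue_stem above 0.6 rad).
At the end, for the whole second after the job is handed in: The blue valve's pointer rests at the green mark (2.09 rad), within 0.2 rad (11 degrees) either way, and the handle has been let go (value of joint blue_stem between 1.89 and 2.29 rad and velocity of joint blue_stem between -0.05 and 0.05 rad/s); the robot touches nothing.
It fails at once if the blue valve's pointer runs past the green mark by more than 0.3 rad (17 degrees) (value of joint blue_stem above 2.394 rad).
It fails at once if the red wheel is turned (its handle moves by more than 15 mm) (distance of red_handle from where it was at the start of the episode above 0.015 m).
It also fails if it takes over 38 s, if anything falls off the work surface, if the arm or the gripper's body presses on something with over 40 N, if the wrist force passes 120 N, or if a joint passes its speed limit or range.

## Working session

There is one attempt and no reset: what is moved stays moved. The work goes in short steps, Python scripts to look and compute and a tool call to move; the robot and the scene stay as the last step left them, time stands still between calls to the robot, and variables do not carry over. Pictures are saved under pics/ and viewed, about 8 in all and at most 12, crops included, and the job is handed in when it is done.

Besides the shell and the picture viewer there is one more tool, called after ">>>" by a JSON object that holds its "name" and its "arguments". move_arm: Moves the arm, as the interface text tells. Shifts and turns lie within -1 to 1; 1 stands for 800 mm of shift or pi rad of turn. Its arguments: {"type":"object","properties":{"jaw":{"type":"array","items":{"type":"number"}},"dp":{"type":"array","items":{"type":"array","items":{"type":"number","minimum":-1,"maximum":1}}},"rotation":{"type":"array","items":{"type":"array","items":{"type":"number","minimum":-1,"maximum":1}}},"squeeze":{"type":"number"}},"required":["jaw","dp","rotation"]}

```bash
mkdir -p pics; python3 - <<'E'
from workcell import bot, grab_frame, calibration
import cv2,numpy as np
s=bot.observe();print(s)
a=grab_frame("top");b=grab_frame("side")
cv2.imwrite("pics/top0.png",a);cv2.imwrite("pics/side0.png",b)
for n in("top","side"):
  c=calibration(n);print(n,c["camera_matrix"],np.round(c["T"],4))
E
```

```text
{'clock': 0.0, 'qpos': array([-1.34315719,  0.52200306, -0.03630608,  1.59999829,  0.0211889 ,
        1.02110242, -0.11279188]), 'qd': array([ 0.00015133,  0.00150738, -0.00030402, -0.0010566 , -0.00167916,
        0.00049741,  0.00103661]), 'joint_efforts': array([ 7.54991197e-04, -9.27109909e+01,  1.98018260e+00, -3.69936669e+01,
        1.78427179e-02,  8.17448512e-03, -1.28004990e-05]), 'position': array([0.18335538, 0.59714902, 0.23073627]), 'tool_rot': array([-3.14046909e+00,  8.17224387e-05,  2.84372724e+00]), 'force': array([-0.00656081,  0.23709965,  0.63282497]), 'moment': array([-0.03262601,  0.01381601, -0.03186126]), 'grip_width': 0.08554438857888995}
top [[434.4656393    0.         260.36659402]
 [  0.         434.4656393  196.66583821]
 [  0.           0.           1.        ]] [[ 5.0000e-04 -9.9770e-01  6.8200e-02  2.8290e-01]
 [-9.9990e-01  6.0000e-04  1.6000e-02  1.9690e-01]
 [-1.6000e-02 -6.8200e-02 -9.9750e-01  1.4814e+00]
 [ 0.0000e+00  0.0000e+00  0.0000e+00  1.0000e+00]]
side [[425.22993042   0.         259.60227701]
 [  0.         425.22993042 188.81205834]
 [  0.           0.           1.        ]] [[ 0.9455 -0.2234  0.2371  0.0455]
 [-0.3257 -0.6572  0.6797 -0.7365]
 [ 0.004  -0.7198 -0.6941  1.091 ]
 [ 0.      0.      0.      1.    ]]
```

View pics/top0.png

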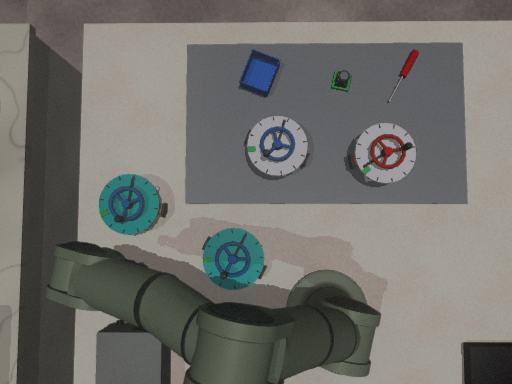

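View pics/side0.png

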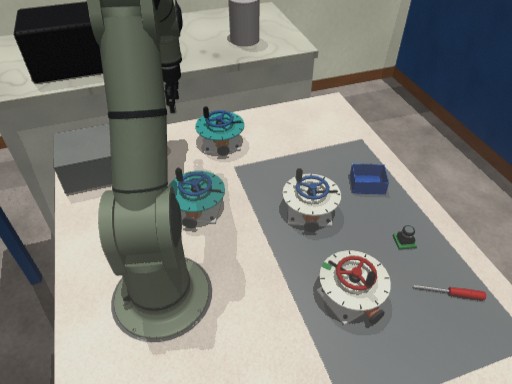

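Candidates in the top picture are the turquoise-dial valves at (129,204) and (234,259), the red wheel at (385,153), and a blue wheel on a white dial at (277,146). Only the last has a blue wheel, white dial and green mark (252,149), so it is the one meant. I'll confirm with an enlarged crop and measure it.

```bash
cat > h.py <<'E'
import cv2,numpy as np
from workcell import bot, grab_frame, calibration
def ray(c,uv,z):
    K,T=c["camera_matrix"],c["T"]
    d=T[:3,:3]@np.linalg.solve(K,[uv[0],uv[1],1.]); o=T[:3,3]
    return o+d*(z-o[2])/d[2]
def proj(c,p):
    q=np.linalg.inv(c["T"])@np.r_[p,1]; q=c["camera_matrix"]@q[:3]; return q[:2]/q[2]
E
python3 - <<'E'
from h import *
a=cv2.imread("pics/top0.png");c=calibration("top")
hsv=cv2.cvtColor(a,cv2.COLOR_BGR2HSV)
x0,y0=237,106
sub=hsv[y0:y0+80,x0:x0+80]
def cen(m,n):
    ys,xs=np.nonzero(m);print(n,len(xs),xs.mean()+x0,ys.mean()+y0);return xs,ys
w=cv2.inRange(sub,(0,0,130),(180,50,255));k=max(cv2.findContours(w,cv2.RETR_EXTERNAL,cv2.CHAIN_APPROX_NONE)[0],key=cv2.contourArea)
e=cv2.fitEllipse(cv2.convexHull(k));u=np.array(e[0])+[x0,y0];print("dial",u,e,ray(c,u,.092))
b=cv2.inRange(sub,(95,90,40),(130,255,255));b[:12]=0
k=np.vstack(cv2.findContours(b,cv2.RETR_EXTERNAL,cv2.CHAIN_APPROX_NONE)[0]);e=cv2.fitEllipse(cv2.convexHull(k));u=np.array(e[0])+[x0,y0];print("wheel",u,e[1],ray(c,u,.126))
g=cv2.inRange(sub,(45,80,60),(80,255,255));xs,ys=cen(g,"green");print(ray(c,(xs.mean()+x0,ys.mean()+y0),.092))
t=cv2.resize(a[y0:y0+80,x0:x0+80],(600,600),interpolation=cv2.INTER_CUBIC)
cv2.imwrite("pics/crop1.png",t)
E
```

```text
dial [276.97890091 145.11371613] ((39.97890090942383, 39.11371612548828), (59.316490173339844, 59.90708923339844), 80.88320922851562) [0.54476859 0.16558813 0.092     ]
wheel [276.9992485  143.50406265] (33.58872985839844, 33.9672966003418) [0.54348618 0.16627917 0.126     ]
green 38 251.0263157894737 148.6578947368421
[0.53340808 0.24943535 0.092     ]
```

View pics/crop1.png

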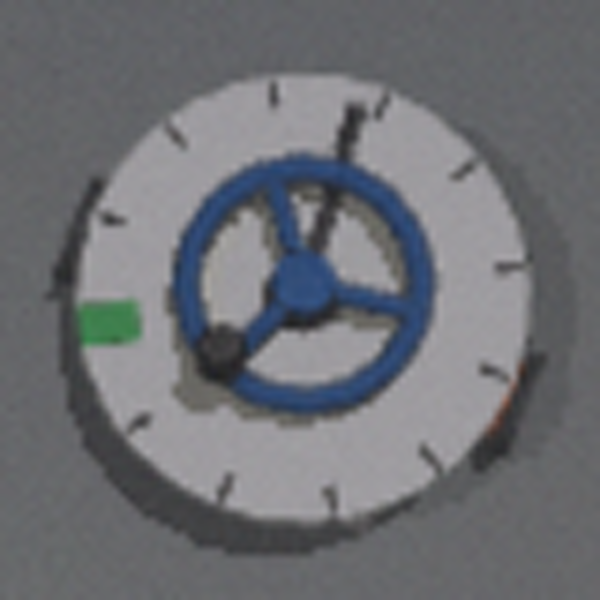

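```bash
cat >> h.py <<'E'
from scipy.spatial.transform import Rotation as Ro
C=np.array([.544,.166])
def units(d,yaw=None):
    s=bot.observe(); R=Ro.from_euler("xyz",s["tool_rot"]).as_matrix()
    return np.round(R.T@np.asarray(d)/.8,4)
E
python3 - <<'E'
from h import *
c=calibration("top")
f=lambda x,y:(237+x/7.5-.4,106+y/7.5-.4)
h=ray(c,f(223,348),.178);p=ray(c,f(356,108),.1);g=np.array([.5334,.2494]);
ang=lambda q:np.arctan2(q[1]-C[1],q[0]-C[0])
print("handle",h,np.hypot(*(h[:2]-C)),ang(h),"ptr",p,ang(p),"green",ang(g),"stem",ang(p)-ang(g)+2.09)
a0=ang(h);t=C+.05*np.array([np.cos(a0),np.sin(a0)]);print(t)
s=bot.observe();print(units(np.r_[t,.25]-s["position"]))
E
```

```text
handle [0.5075674  0.19979045 0.178     ] 0.049690329992520016 2.3938017922506725 ptr [0.62500928 0.14275793 0.1       ] -0.2794013636453943 green 1.6972168244532815 stem 0.11338181190132413
[0.50734035 0.20000103]
[-0.5329 -0.3558 -0.0236]
```

>>> {"name": "move_arm", "arguments": {"jaw": [0, 0, 0, 0, 0, 0, 0, 0, 0, 0], "dp": [[-0.04, -0.027, -0.012], [-0.04, -0.027, -0.012], [-0.04, -0.027, 0], [-0.04, -0.027, 0], [-0.04, -0.027, 0], [-0.04, -0.027, 0], [-0.04, -0.027, 0], [-0.04, -0.027, 0], [-0.04, -0.027, 0], [-0.04, -0.027, 0]], "rotation": [[0, 0, 0], [0, 0, 0], [0, 0, 0], [0, 0, 0], [0, 0, 0], [0, 0, 0], [0, 0, 0], [0, 0, 0], [0, 0, 0], [0, 0, 0]]}}

```text
clock: 1.35
position: [0.4265, 0.296, 0.2504]
tool_rot: [-3.141, -0.0, 2.844]
force: [0.3, 0.3, 0.3]
grip_width: 0.0855
```

```bash
python3 - <<'E'
from h import *
s=bot.observe();print(s["clock"],s["position"],s["qpos"],units(np.r_[.507,.2,.25]-s["position"]))
E
```

```text
1.35 [0.4264964  0.29596772 0.25038016] [-0.77091649  0.33178122  0.06405135  1.8575342  -0.02559152  0.95336327
  0.57755758] [-0.1314 -0.0852  0.0005]
```

>>> {"name": "move_arm", "arguments": {"jaw": [0, 0, 0, 0, 0], "dp": [[-0.035, -0.0225, 0], [-0.035, -0.0225, 0], [-0.035, -0.0225, 0], [-0.0264, -0.0177, 0], [0, 0, 0]], "rotation": [[0, 0, 0], [0, 0, 0], [0, 0, 0], [0, 0, 0], [0, 0, 0]]}}

```text
clock: 1.98
position: [0.5072, 0.1993, 0.2502]
tool_rot: [-3.141, 0.0, 2.841]
force: [-0.6, 1.2, 0.4]
grip_width: 0.0854
```

```bash
python3 - <<'E'
from h import *
s=bot.observe();c=calibration("wrist");a=grab_frame("wrist");cv2.imwrite("pics/w1.png",a);b=grab_frame("top")
print(s["clock"],s["position"],s["tool_rot"],np.round(c["T"],3),c["camera_matrix"][0],proj(c,[.507,.2,.178]),proj(c,[*C,.126]))
np.save("w1.npy",c["T"])
cv2.imwrite("pics/wt1.png",np.hstack([cv2.resize(a,(400,300)),cv2.resize(b[90:210,200:360],(400,300))]))
E
```

```text
1.975 [0.507224   0.19933698 0.25020261] [-3.14079104e+00  8.96101051e-05  2.84094198e+00] [[ 0.296  0.909  0.294  0.433]
 [ 0.955 -0.282 -0.092  0.223]
 [-0.001  0.308 -0.951  0.392]
 [ 0.     0.     0.     1.   ]] [314.37208921   0.         255.62422967] [255.64024515 204.29707841] [232.4593778  231.25383636]
```

View pics/wt1.png

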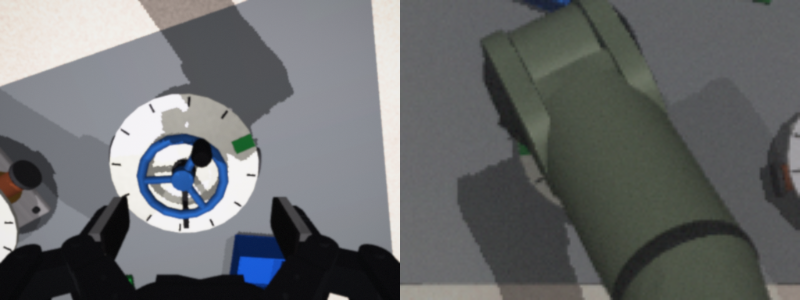

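Wrist picture: handle top is at about (256,204) in full pixels, as predicted, with the pointer just below the wheel and the green mark at (312,185). The position is confirmed, so I'm descending to grip.

>>> {"name": "move_arm", "arguments": {"jaw": [0, 0, 0, 0, 255, 255, 255, 255, 255, 255], "dp": [[0, 0, 0.035], [0, 0, 0.035], [0, 0, 0.035], [0, 0, 0.028], [0, 0, 0], [0, 0, 0], [0, 0, 0], [0, 0, 0], [0, 0, 0], [0, 0, 0]], "rotation": [[0, 0, 0], [0, 0, 0], [0, 0, 0], [0, 0, 0], [0, 0, 0], [0, 0, 0], [0, 0, 0], [0, 0, 0], [0, 0, 0], [0, 0, 0]], "squeeze": 50}}

```text
clock: 3.32
position: [0.5068, 0.2014, 0.1449]
tool_rot: [3.141, 0.001, 2.844]
force: [-1.1, 1.2, 7.3]
grip_width: 0.0197
```

```bash
cat > plan.py <<'E'
from h import *
import sys
a1,n=float(sys.argv[1]),int(sys.argv[2])
s=bot.observe();p=s["position"];R=Ro.from_euler("xyz",s["tool_rot"]).as_matrix()
a0=np.arctan2(p[1]-C[1],p[0]-C[0]);print(s["clock"],p,"ang",a0,"r",np.hypot(*(p[:2]-C)),s["force"],s["grip_width"])
q=np.c_[np.full(n+1,C[0])+.05*np.cos(np.linspace(a0,a0+a1,n+1)),C[1]+.05*np.sin(np.linspace(a0,a0+a1,n+1))]
d=np.diff(q,axis=0);print((np.round(np.c_[d,0*d[:,0]]@R/.8,4)).tolist())
E
python3 plan.py 1.6 20
```

```text
3.325 [0.50679403 0.20139957 0.1449126 ] ang 2.381068958878587 r 0.05135575543988697 [-1.1311334   1.17632682  7.28435095] 0.019680413400582106
[[0.0021, -0.0046, -0.0], [0.0017, -0.0047, -0.0], [0.0013, -0.0048, -0.0], [0.0009, -0.0049, -0.0], [0.0005, -0.005, -0.0], [0.0001, -0.005, -0.0], [-0.0003, -0.005, -0.0], [-0.0007, -0.005, -0.0], [-0.0011, -0.0049, -0.0], [-0.0015, -0.0048, -0.0], [-0.0018, -0.0046, -0.0], [-0.0022, -0.0045, -0.0], [-0.0026, -0.0043, -0.0], [-0.0029, -0.0041, -0.0], [-0.0032, -0.0038, -0.0], [-0.0035, -0.0036, -0.0], [-0.0038, -0.0033, -0.0], [-0.004, -0.003, 0.0], [-0.0043, -0.0026, 0.0], [-0.0044, -0.0023, 0.0]]
```

>>> {"name": "move_arm", "arguments": {"jaw": [255, 255, 255, 255, 255, 255, 255, 255, 255, 255], "dp": [[0.0021, -0.0046, 0], [0.0017, -0.0047, 0], [0.0022, -0.0097, 0], [0.0006, -0.01, 0], [-0.001, -0.01, 0], [-0.0026, -0.0097, 0], [-0.004, -0.0091, 0], [-0.0055, -0.0084, 0], [-0.0067, -0.0074, 0], [-0.0078, -0.0063, 0]], "rotation": [[0, 0, 0], [0, 0, 0], [0, 0, 0], [0, 0, 0], [0, 0, 0], [0, 0, 0], [0, 0, 0], [0, 0, 0], [0, 0, 0], [0, 0, 0]]}}

```text
clock: 4.58
position: [0.5034, 0.1354, 0.1448]
tool_rot: [3.141, -0.001, 2.844]
force: [-5.9, 2.0, 11.4]
grip_width: 0.0195
```

```bash
python3 plan.py 1.0 10;python3 - <<'E'
from h import *
s=bot.observe();c=calibration("wrist");a=grab_frame("wrist")
# rectify to dial plane z=.1 : 2 px/mm about C
pts=np.array([[-.11,-.11],[.11,-.11],[.11,.11],[-.11,.11]])
src=np.float32([proj(c,[*(C+q),.1]) for q in pts])
dst=np.float32([[-q[1]*2500+275,-q[0]*2500+275] for q in pts])
r=cv2.warpPerspective(a,cv2.getPerspectiveTransform(src,dst),(550,550))
cv2.imwrite("pics/w2.png",r)
E
```

```text
4.575 [0.50335142 0.13535335 0.14482508] ang -2.4955737208968536 r 0.05090701152336453 [-5.93187482  1.95826977 11.41400996] 0.019451349253491054
[[-0.0052, -0.0034, -0.0], [-0.0055, -0.0029, -0.0], [-0.0058, -0.0023, -0.0], [-0.006, -0.0017, -0.0], [-0.0061, -0.0011, -0.0], [-0.0062, -0.0005, -0.0], [-0.0062, 0.0001, -0.0], [-0.0062, 0.0008, -0.0], [-0.0061, 0.0014, -0.0], [-0.0059, 0.002, -0.0]]
```

View pics/w2.png

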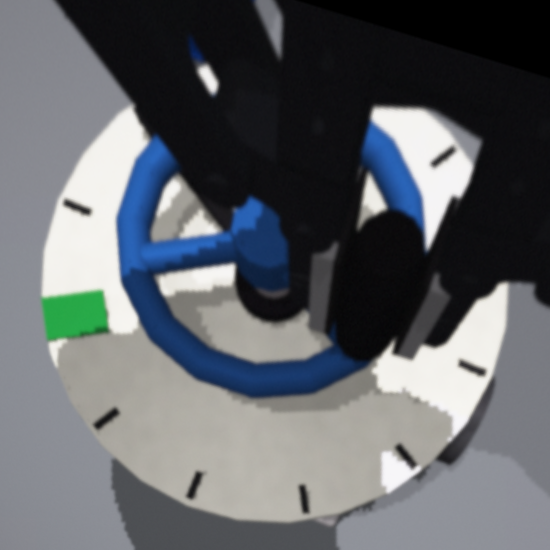

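Total crank so far is 1.40 rad; the pointer is hidden by the gripper. Another 0.7 rad is safe even at the least slack, since the stem stays at or below 1.81. Then I'll release and look.

>>> {"name": "move_arm", "arguments": {"jaw": [255, 255, 255, 255, 255, 255, 255, 255, 0, 0], "dp": [[-0.0052, -0.0034, 0], [-0.0055, -0.0029, 0], [-0.0058, -0.0023, 0], [-0.006, -0.0017, 0], [-0.0061, -0.0011, 0], [-0.0062, -0.0005, 0], [-0.0062, 0.0001, 0], [0, 0, 0], [0, 0, 0], [0, 0, 0]], "rotation": [[0, 0, 0], [0, 0, 0], [0, 0, 0], [0, 0, 0], [0, 0, 0], [0, 0, 0], [0, 0, 0], [0, 0, 0], [0, 0, 0], [0, 0, 0]]}}

```text
clock: 5.88
position: [0.5323, 0.1163, 0.1442]
tool_rot: [-3.142, 0.0, 2.844]
force: [-0.4, -0.4, 0.6]
grip_width: 0.0549
```

>>> {"name": "move_arm", "arguments": {"jaw": [0, 0, 0, 0, 0, 0, 0], "dp": [[0, 0, 0], [0, 0, 0], [0, 0, -0.035], [0, 0, -0.035], [0, 0, -0.035], [0, 0, -0.03], [0, 0, 0]], "rotation": [[0, 0, 0], [0, 0, 0], [0, 0, 0], [0, 0, 0], [0, 0, 0], [0, 0, 0], [0, 0, 0]]}}

```text
clock: 6.75
position: [0.533, 0.1165, 0.2536]
tool_rot: [3.14, 0.002, 2.844]
force: [0.7, 0.7, -0.5]
grip_width: 0.0853
```

```bash
cat > look.py <<'E'
from h import *
import sys
s=bot.observe();c=calibration("wrist");a=grab_frame("wrist")
print(s["clock"],s["position"],s["force"])
pts=np.array([[-.11,-.11],[.11,-.11],[.11,.11],[-.11,.11]])
src=np.float32([proj(c,[*(C+q),.1]) for q in pts])
dst=np.float32([[-q[1]*2500+275,-q[0]*2500+275] for q in pts])
cv2.imwrite("pics/"+sys.argv[1],cv2.warpPerspective(a,cv2.getPerspectiveTransform(src,dst),(550,550)))
cv2.imwrite("pics/raw_"+sys.argv[1],a)
E
python3 look.py w3.png
```

```text
6.75 [0.53299534 0.11650796 0.25359854] [ 0.69126086  0.69559897 -0.48450837]
```

View pics/w3.png

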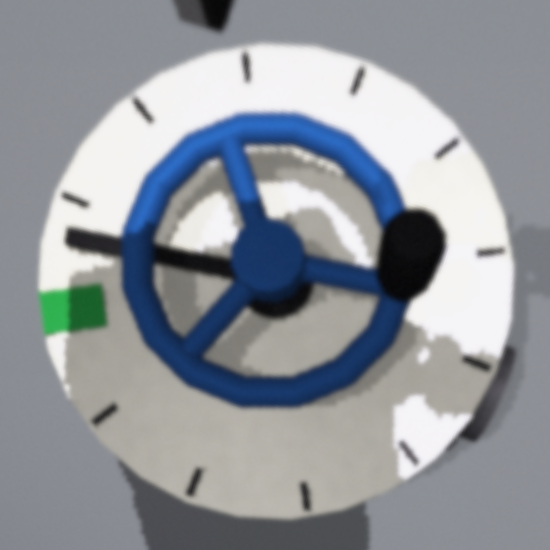

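The pointer tip is at (68,237) and the green mark at (74,309), with the axis near (276,279). The stem is about 1.77 rad, so 0.32 rad remains. I'll regrip at the same spot and crank that much.

>>> {"name": "move_arm", "arguments": {"jaw": [0, 0, 0, 0, 255, 255, 255, 255, 255, 255], "dp": [[0, 0, 0.035], [0, 0, 0.035], [0, 0, 0.035], [0, 0, 0.03], [0, 0, 0], [0, 0, 0], [0, 0, 0], [0, 0, 0], [0, 0, 0], [0, 0, 0]], "rotation": [[0, 0, 0], [0, 0, 0], [0, 0, 0], [0, 0, 0], [0, 0, 0], [0, 0, 0], [0, 0, 0], [0, 0, 0], [0, 0, 0], [0, 0, 0]]}}

```text
clock: 8.05
position: [0.5329, 0.1168, 0.1449]
tool_rot: [3.14, 0.001, 2.844]
force: [1.1, 1.6, 6.9]
grip_width: 0.0193
```

```bash
python3 plan.py 0.32 4
```

```text
8.05 [0.53286293 0.1168345  0.14492124] ang -1.7935590113912978 r 0.050411122060179656 [1.12262026 1.63387306 6.89270618] 0.01933121751740677
[[-0.005, 0.0006, 0.0], [-0.0049, 0.001, 0.0], [-0.0048, 0.0014, 0.0], [-0.0047, 0.0017, 0.0]]
```

>>> {"name": "move_arm", "arguments": {"jaw": [255, 255, 255, 255, 255, 255, 0, 0, 0, 0], "dp": [[-0.005, 0.0006, 0], [-0.0049, 0.001, 0], [-0.0048, 0.0014, 0], [-0.0047, 0.0017, 0], [0, 0, 0], [0, 0, 0], [0, 0, 0], [0, 0, 0], [0, 0, 0], [0, 0, 0]], "rotation": [[0, 0, 0], [0, 0, 0], [0, 0, 0], [0, 0, 0], [0, 0, 0], [0, 0, 0], [0, 0, 0], [0, 0, 0], [0, 0, 0], [0, 0, 0]]}}

```text
clock: 9.3
position: [0.5482, 0.1154, 0.1441]
tool_rot: [-3.142, -0.0, 2.844]
force: [-0.4, -0.5, 0.3]
grip_width: 0.0854
```

>>> {"name": "move_arm", "arguments": {"jaw": [0, 0, 0, 0, 0, 0], "dp": [[0, 0, -0.035], [0, 0, -0.035], [0, 0, -0.035], [0, 0, -0.03], [0, 0, 0], [0, 0, 0]], "rotation": [[0, 0, 0], [0, 0, 0], [0, 0, 0], [0, 0, 0], [0, 0, 0], [0, 0, 0]]}}

```text
clock: 10.05
position: [0.548, 0.1153, 0.2515]
tool_rot: [-3.141, -0.001, 2.844]
force: [0.6, 0.6, -0.2]
grip_width: 0.0853
```

```bash
python3 look.py w4.png
```

```text
10.05 [0.54797745 0.1153464  0.25153539] [ 0.55446943  0.60166331 -0.2253498 ]
```

View pics/w4.png

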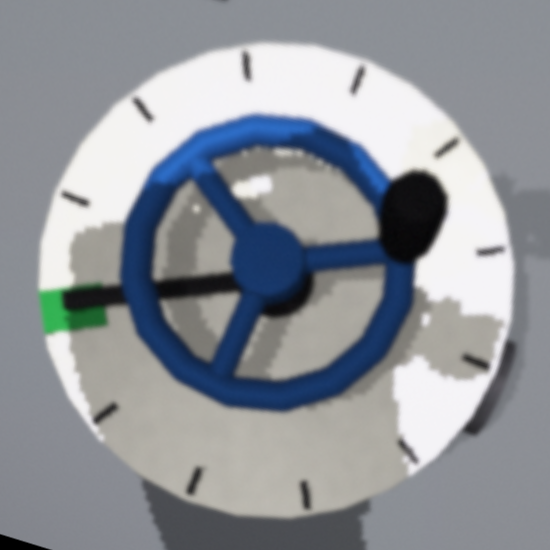

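The pointer tip at (66,299) lies on the green mark, centred at (74,310). It is about 0.05 rad short, well within 0.2. The gripper is open and 100 mm clear, so I'm handing in.

```bash
python3 -c "
from workcell import workorder,bot
print(workorder.job_done(),bot.observe()['clock'])"
```

```text
the job is handed in; nothing more can be done
the job is handed in; nothing more can be done
```

The blue valve is open: its pointer rests on the green mark, at about 2.04 rad against 2.09. I cranked the wheel about 2.1 rad, let go and measured about 1.77 rad, then regripped, turned the last 0.3 rad and let go again.

- **Final wrist picture:** the pointer lies over the green mark, about 0.05 rad short by image measurement and inside the 0.2 rad tolerance.
- **Gripper:** it is open and about 100 mm above where it held the handle, with the measured force near zero.
- **Red wheel:** the arm never went near it, but I did not measure it again at the end.
- **Time:** the clock stood at about 10 s when I handed in. No check failed or disagreed with another.

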